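# Lay up the tableside guacamole set

## Task

Lay up the tableside guacamole set: stand the three seasonings upright on the floor of the oak box in one row along its length, the steel shaker at the end next to the serving board, the spice jar in the middle and the pepper mill at the other end. On the serving board stand the empty white ramekin, right way up, in the middle of the half farther from the robot, and lay the avocado in front of it in the middle of the nearer half. Leave the tomato, the sauce bottle and the lidded tub where they are.

Things in the scene. Friction and masses are not known exactly. Their poses are not given: they have to be found in the camera images.
- oak_box: Open-topped oak box, fixed to the table: 130 (its x) x 270 (its y) x 50 mm high, walls 9 mm thick, floor 7 mm thick, so the room inside is 112 x 252 x 43 mm deep. Origin: centre of its underside. Its long axis y runs roughly along the table, with z up. The serving board lies off either its +y or its -y end.
- board: Plain brown wooden serving board lying flat, fixed to the table, off one end of the oak box and crosswise to it: 85 (its x) x 260 (its y) x 20 mm thick, flat top. Origin: centre of its underside. Its +y half is the one nearer to the robot.
- shaker: White-looking steel shaker with a domed, perforated top, on the wooden table: 68 mm in diameter, 104 mm tall, about 0.2 kg, standing on the table. Origin: centre of its underside. Its z axis points up; its yaw means nothing. Gripped well across the diameter 65 to 80 mm above its foot, which keeps the fingertips above the box's walls.
- spice_jar: Small round jar of red spice with a pale cap: body 58 mm in diameter up to 78 mm, cap 52 mm in diameter above that, 94 mm tall, about 0.2 kg, standing on the table. Origin: centre of its underside. Its z axis points up; its yaw means nothing. Gripped well across the diameter 65 to 80 mm above its foot.
- pepper_mill: Pepper mill of turned dark wood on the table (not the one on the black counter behind): foot 56 mm in diameter, 217 mm tall, about 0.33 kg, standing. Its fixed head is a bulge 44 to 48 mm wide from 134 to 177 mm above the foot, then a knob 32 mm wide up to 206 mm and a 12 mm pin up to 217 mm. Origin: centre of its underside. z points up; yaw means nothing.
- ramekin: Small white fluted porcelain ramekin, empty, open at the top: 68 mm in diameter at the rim, 60 mm at the foot, 41 mm high, about 0.11 kg. Origin: centre of its underside. Its z axis points up; its yaw means nothing. Gripped across its whole diameter.
- avocado: Dark avocado, the only one, lying loose on the table: 93 (its x) x 61 (its y) x 61 mm high, about 0.19 kg. Origin: under its middle, at its underside; x is its long axis, z up as it lies at the start. Gripped across y, about 25 mm above the surface. Set down with x along the board's length it lies stably.
- tomato: Red tomato 84 mm wide, 59 mm high, lying loose to the left: a bystander, leave it. Origin: under its middle.
- sauce_bottle: Yellow-brown squeeze bottle with a pointed nozzle, 54 mm in diameter, 196 mm tall, standing loose: a bystander, leave it. Origin: centre of its underside.
- tub: Cream plastic sauce tub with a pressed-on white lid, 84 mm in diameter, 72 mm tall, standing loose on the right: a bystander, leave it. Origin: centre of its underside.

How it is judged:
By the outcome, as a careful person would: the job done as asked, in the order asked, and still so for the second after the job is handed in, with the robot touching nothing.
It also fails if it takes over 128 s, if anything falls off the work surface, if the arm or the gripper's body presses on something with over 40 N, if the wrist force passes 120 N, or if a joint passes its speed limit or range.

## Robot

A 7-joint arm with a two-finger parallel gripper is mounted at the origin on a cart in front of the work surface, level with it; the furniture and walls round the work are solid. World frame = base frame: x ahead of the robot, y to its left, z up, the work surface at z = 0. Lengths are in m, angles in rad, forces in N, time in s.
With the tool pointing down it reaches from about 0.4 to 0.925 m from the base axis. Payload 4.1 kg.
Tool frame: the origin (TCP) lies midway between the tips of the shut fingers; the grasp point (between the pads) lies 19 mm behind it; z points along the fingers, y is the line along which they close (so a half turn about z gives the same grasp; the last joint's range is limited). The gripper opens to 85 mm and grips with 20 to 120 N. Pads are 22 mm wide; open, the fingers measure 114 mm over their backs; the gripper's body (76 mm by 85 mm) begins 54 mm behind the grasp point. The pads swing forward as they close: fully open they stand 13 mm farther back than shut.
Start: joints at [1.213, 0.398, 0.045, 1.537, -0.019, 1.207, -0.051], TCP at [0.166, -0.628, 0.231] pointing down, gripper open.
Joint ranges: [-2.82, 2.82], [-0.49, 2.23], [-1.37, 1.46], [0, 2.46], [-1.36, 4.5], [0.23, 2], [-2.94, 2.94]. Speed limits (rad/s): [2.57, 2.57, 3.14, 3.14, 3.14, 3.14, 3.14].

## Interface

Orientations are given as [roll, pitch, yaw] about the fixed x, y, z axes, in that order (R = Rz(yaw) Ry(pitch) Rx(roll)).
In Python, from cell import sensors, optics, workorder gives the robot as it stands.
- The arm moves only by the tool drive_tool, never from a script. Its argument "increments" is a list of rows, each an object with "linear": the shift along the world's x, y, z in m, a list of three; "turn": the turn about the world's z in degrees; "grip": the opening, from -1 (shut) to 1 (fully open). In form: [{"linear": [x, y, z], "turn": turn, "grip": grip}, ...]. A call has 1 to 5 rows; each row shifts and turns the commanded pose from where the row before left it; what a row does not reach is not made up. A row lasts 1/8 s, in which the tool goes at most 62.5 mm and 10.7 degrees, less where a joint would pass 70% of its speed; a pose out of reach is approached as far as the arm can. A call is refused whole if a number of a shift passes 0.0625 or a number of a turn 10.7, either way. A call with a gripper value outside its range is refused whole. The fingers move at their own pace and stop on an object; "force" is the grip in N (left out, the last holds). Time passes only in rows, so rows that do not move let the fingers close. It gives the time, the measured TCP pose, the force, the opening and the grip force at its end, in the units of the state.
- sensors.sense(): the state, without advancing time (a new reading comes with each control period).
- optics.snapshot(name): name is "scene" or "top" or "wrist"; returns the picture (420x560x3 uint8, red, green, blue); there is no depth.
- optics.get_calibration(name): a dict with "mtx" (3x3 intrinsics, pixels), "rvec" (rotation vector, rad) and "tvec" (3), from world to camera coordinates, as OpenCV has them; the wrist camera has in their place "tool_from_camera" (4x4, takes a point from camera to tool coordinates, whose origin is the TCP and whose axes are the flange's). Camera axes: x right, y down, z forward; pixel columns grow to the right and rows downward; lengths in m; the calibration is good to about 2 mm. A picture is of the moment at which its call begins: read the wrist's pose just before it. get_calibration takes no time and is no camera call.
- workorder.close_job(): hands the job in; it is judged then, once.
The state is a dict: "time": time; "joint_positions": joint angles; "joint_velocities": joint speeds; "tau": joint torques, N m; "tool_pos": TCP position; "eef_rot": TCP orientation; "force": force on the tool from outside, world axes, zero at the start; "torque": the same for the moment, N m; "grip_width": opening from 0.0 (shut) to 1.0 (fully open); "finger_force": force on a finger pad.
Only numpy, scipy, OpenCV 4.12 (cv2) and the standard library are available. Lean on these libraries where they do the work, as an engineer would, in place of code of your own. Each camera call takes 0.05 s, during which the arm holds its last target. There are 200 camera calls.

## Working session

There is one attempt and no reset: what is moved stays moved. The work goes in short steps, Python scripts to look and compute and a tool call to move; the robot and the scene stay as the last step left them, time stands still between calls to the robot, and variables do not carry over. Pictures are saved under pics/ and viewed, at most 14 in all, crops included, and the job is handed in when it is done.

Besides the shell and the picture viewer there is one more tool, called after "Call:" as a command line: name --argument value ..., lists and objects as JSON in quotes. drive_tool: Moves the arm, as the interface text tells. Its arguments: {"type":"object","properties":{"increments":{"type":"array","items":{"type":"object","properties":{"linear":{"type":"array","items":{"type":"number"}},"turn":{"type":"number"},"grip":{"type":"number"}}}},"force":{"type":"number"}},"required":["increments"]}

```bash
mkdir -p pics; python3 - <<'E'
from cell import sensors, optics
import cv2,numpy as np
s=sensors.sense(); print(s['time'],s['tool_pos'],s['eef_rot'],s['grip_width'],s['force'])
for n in ['scene','top','wrist']:
    im=optics.snapshot(n); cv2.imwrite(f'pics/{n}0.png',im[:,:,::-1]); c=optics.get_calibration(n)
    print(n,{k:np.round(v,4).tolist() for k,v in c.items()})
    if 'rvec' in c:
        R=cv2.Rodrigues(np.array(c['rvec'],float))[0]; print('cam', -R.T@np.array(c['tvec']).ravel())
E
```

```text
0.0 [ 0.16618023 -0.62773106  0.2302508 ] [-3.13960600e+00  1.30653646e-04  2.58878998e-01] 0.9955199931969706 [-0.02147673  0.94468467  0.61688009]
scene {'mtx': [[432.022, 0.0, 280.0616], [0.0, 432.022, 206.9128], [0.0, 0.0, 1.0]], 'rvec': [0.9454, -2.3767, 1.1491], 'tvec': [0.4169, 0.2272, 0.9348]}
cam [-0.11680157  0.71194535  0.76078479]
top {'mtx': [[501.0581, 0.0, 275.6319], [0.0, 501.0581, 205.9034], [0.0, 0.0, 1.0]], 'rvec': [2.1894, -2.1371, 0.1366], 'tvec': [0.0289, 0.5188, 1.2152]}
cam [0.37003972 0.04860867 1.26778908]
wrist {'mtx': [[359.6021, 0.0, 279.1308], [0.0, 359.6021, 207.8374], [0.0, 0.0, 1.0]], 'tool_from_camera': [[-0.0004, -0.9507, -0.31, 0.0796], [1.0, -0.0006, 0.0004, -0.0011], [-0.0006, -0.31, 0.9507, -0.1419], [0.0, 0.0, 0.0, 1.0]]}
```

View pics/top0.png

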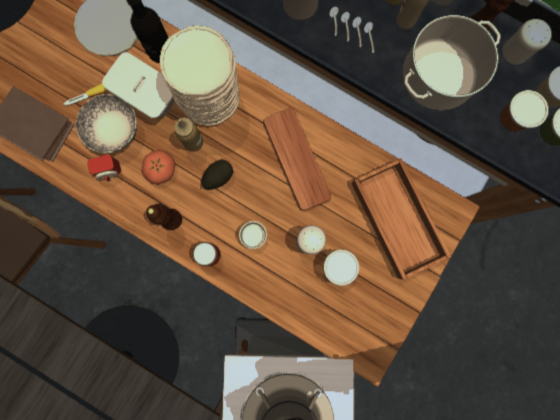

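View pics/scene0.png

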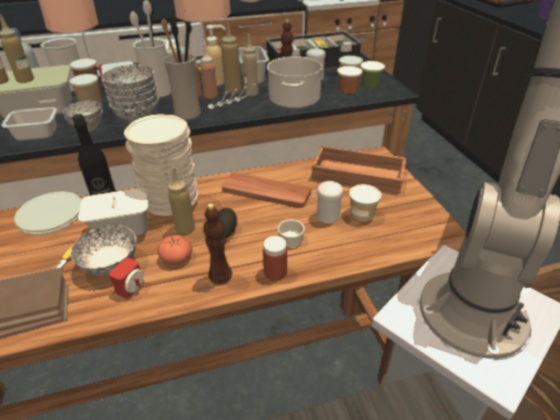

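Top view: mill head about (155,213), jar (205,253), ramekin (252,235), shaker (311,240), tub (341,267), avocado (217,174), tomato (158,167), board centre (297,160), box (398,218). Scene view: mill foot (220,275) and pin (211,208), jar (275,258), ramekin (291,234), shaker (329,203), avocado (226,222). The board lies off the left end of the box in the top view.

```bash
cat > h.py <<'E'
import cv2, numpy as np
from cell import sensors, optics
from scipy.spatial.transform import Rotation as Ro
def cam(n, state=None):
    c=optics.get_calibration(n); K=np.array(c['mtx'])
    if 'rvec' in c:
        R=cv2.Rodrigues(np.array(c['rvec'],float))[0]; t=np.array(c['tvec'],float).ravel()
        return K,R,t
    s=state or sensors.sense(); T=np.eye(4); T[:3,:3]=Ro.from_euler('xyz',s['eef_rot']).as_matrix(); T[:3,3]=s['tool_pos']
    W=np.linalg.inv(T@np.array(c['tool_from_camera'])); return K,W[:3,:3],W[:3,3]
def ray(C,p):
    K,R,t=C; d=R.T@np.linalg.inv(K)@np.array([p[0],p[1],1.]); return -R.T@t, d/np.linalg.norm(d)
def onz(C,p,z):
    o,d=ray(C,p); return o+d*(z-o[2])/d[2]
def tri(C1,p1,C2,p2):
    o1,d1=ray(C1,p1);o2,d2=ray(C2,p2)
    s=np.linalg.lstsq(np.c_[d1,-d2],o2-o1,rcond=None)[0]; a=o1+s[0]*d1;b=o2+s[1]*d2
    return (a+b)/2,np.linalg.norm(a-b)
def proj(C,X):
    K,R,t=C; q=K@(R@np.array(X)+t); return q[:2]/q[2]
def snap(n,f):
    s=sensors.sense(); im=optics.snapshot(n)[:,:,::-1].copy(); cv2.imwrite('pics/'+f,im); return im,cam(n,s)
E
python3 - <<'E'
from h import *
T=cam('top');S=cam('scene'); np.set_printoptions(precision=3,suppress=True)
for n,a,b in [('mill pin',(152,210),(211,208)),('jar top',(205,254),(275,243)),('ramekin rim',(252,235),(291,229)),('shaker top',(311,238),(329,186)),('tub',(341,267),(365,195)),('avo',(217,174),(228,220)),('tom',(158,167),(175,247))]:
    print(n,*tri(T,a,S,b), 'z0',onz(T,a,0))
for p in [(263,117),(290,108),(330,198),(303,210),(353,190),(398,162),(444,254),(404,276)]: print(p,onz(T,p,.02),onz(T,p,.05))
im=cv2.imread('pics/top0.png')
a=cv2.resize(im[120:295,130:350],None,fx=3.6,fy=3.4,interpolation=cv2.INTER_CUBIC); cv2.imwrite('pics/c1.png',a)
a=cv2.resize(im[90:290,250:460],None,fx=3,fy=3,interpolation=cv2.INTER_CUBIC); cv2.imwrite('pics/c2.png',a)
E
```

```text
mill pin [0.482 0.305 0.205] 0.000943888764312906 z0 [0.503 0.355 0.   ]
jar top [0.394 0.205 0.092] 0.001904331209384121 z0 [0.395 0.216 0.   ]
ramekin rim [0.444 0.098 0.037] 0.0002129327716399172 z0 [0.446 0.099 0.   ]
shaker top [ 0.437 -0.042  0.102] 0.0009015475565525363 z0 [ 0.442 -0.05   0.   ]
tub [ 0.371 -0.118  0.064] 0.00033331982613313786 z0 [ 0.371 -0.127  0.   ]
avo [0.591 0.187 0.038] 0.006867183117682333 z0 [0.6   0.194 0.   ]
tom [0.609 0.338 0.034] 0.0008407113907361294 z0 [0.615 0.345 0.   ]
(263, 117) [0.748 0.079 0.02 ] [0.739 0.078 0.05 ]
(290, 108) [0.773 0.01  0.02 ] [0.764 0.011 0.05 ]
(330, 198) [ 0.543 -0.095  0.02 ] [ 0.538 -0.091  0.05 ]
(303, 210) [ 0.511 -0.027  0.02 ] [ 0.507 -0.026  0.05 ]
(353, 190) [ 0.564 -0.153  0.02 ] [ 0.56  -0.148  0.05 ]
(398, 162) [ 0.639 -0.267  0.02 ] [ 0.633 -0.259  0.05 ]
(444, 254) [ 0.409 -0.38   0.02 ] [ 0.408 -0.37   0.05 ]
(404, 276) [ 0.353 -0.28   0.02 ] [ 0.353 -0.272  0.05 ]
```

View pics/c2.png

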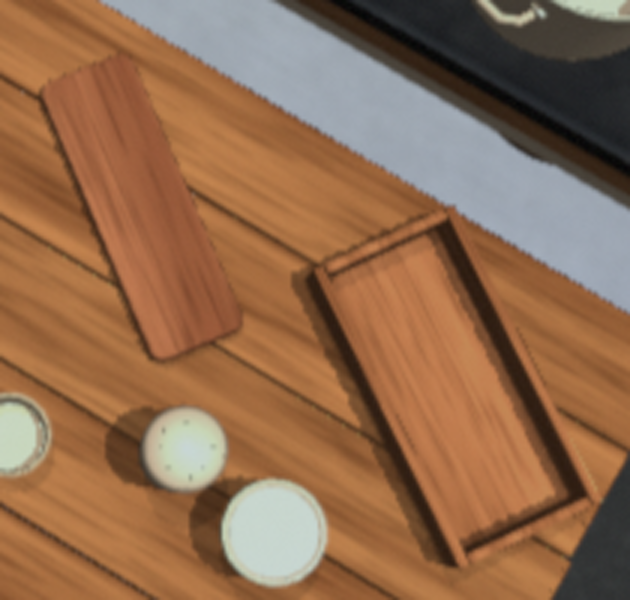

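The crop shows the box's outer top corners at full-image pixels of about (356,179), (401,160), (447,255) and (403,278). The board's corners are at about (264,120), (292,108), (330,198) and (303,210). Box and board are seen clear of other things, and the board lies beyond the box's far end. Next I refine this with masks.

```bash
python3 - <<'E'
from h import *
np.set_printoptions(precision=3,suppress=True)
T=cam('top');S=cam('scene')
it=cv2.imread('pics/top0.png');isc=cv2.imread('pics/scene0.png')
def blob(im,seed,kind,r=32):
    x,y=seed;h=cv2.cvtColor(im,cv2.COLOR_BGR2HSV).astype(int)
    m={'white':(h[...,1]<95)&(h[...,2]>120),'dark':(h[...,2]<75),'board':(im[...,2].astype(int)<170)&(h[...,2]>90)&(h[...,0]<10)}[kind].astype(np.uint8)
    w=np.zeros_like(m);w[max(0,y-r):y+r,max(0,x-r):x+r]=1
    c,_=cv2.findContours(m*w,0,1); c=max(c,key=lambda c:cv2.contourArea(c))
    return c
def ell(c):
    return cv2.fitEllipse(cv2.convexHull(c)) 
for n,s,r,ss,z in [('jar',(205,254),18,(275,243),.094),('ram',(252,235),22,(291,230),.041),('shk',(311,238),18,(329,200),.104),('tub',(341,267),24,(365,195),.072)]:
    c=blob(it,s,'white',r);e=ell(c); cs=blob(isc,ss,'white',24); bs=cv2.boundingRect(cs)
    X=onz(T,e[0],z); print(n,'ell',np.round(e[0],1),np.round(e[1],1),'xyz',X,'diam',e[1][0]*(1.268-z)/501,'| scene bbox',bs,'proj top/bot in scene',proj(S,X),proj(S,[*X[:2],0]))
c=blob(it,(217,174),'dark',26);e=cv2.fitEllipse(c);print('avo',e)
a=np.deg2rad(e[2]+90);p0=np.array(e[0]);d=np.array([np.cos(a),np.sin(a)])*15
q=onz(T,p0,.03);v=onz(T,p0+d,.03)-onz(T,p0-d,.03);print(q,'yaw',np.degrees(np.arctan2(v[1],v[0])))
c=blob(isc,(228,220),'dark',22);print('avo scene',cv2.boundingRect(c),cv2.fitEllipse(c)[0])
# fit board/box rectangles to corners
def rect(P,z,L,W):
    X=np.array([onz(T,p,z)[:2] for p in P]); ce=X.mean(0); v=(X[0]+X[1]-X[2]-X[3]);a=np.arctan2(v[1],v[0])
    print('centre',ce,'ang',np.degrees(a),'L',np.linalg.norm(X[0]+X[1]-X[2]-X[3])/2,'W',np.linalg.norm(X[0]+X[3]-X[1]-X[2])/2)
f=lambda *c:[(x/3+250-.3,y/3+90-.3) for x,y in c]
rect(f((38,92),(126,50),(243,333),(155,364)),.02,.26,.085)
rect(f((312,270),(452,207),(596,495),(458,568)),.05,.27,.13)
h=cv2.cvtColor(it,cv2.COLOR_BGR2HSV);print(h[160,297],h[135,285],h[230,240],h[250,290])
a=cv2.resize(isc[100:290,180:430],None,fx=3.2,fy=3.1,interpolation=cv2.INTER_CUBIC); cv2.imwrite('pics/c3.png',a)
E
```

```text
jar ell [204.  253.5] [22.  22.4] xyz [0.395 0.206 0.094] diam 0.05153826995666869 | scene bbox (263, 219, 36, 38) proj top/bot in scene [274.854 242.634] [275.621 271.484]
ram ell [252.4 234.5] [27.5 27.7] xyz [0.445 0.097 0.041] diam 0.06738660000327105 | scene bbox (267, 219, 38, 35) proj top/bot in scene [291.08  227.334] [291.023 239.264]
shk ell [311.4 239.2] [27.7 28.5] xyz [ 0.433 -0.043  0.104] diam 0.06446600346365375 | scene bbox (317, 180, 26, 44) proj top/bot in scene [330.479 185.56 ] [328.23  216.232]
tub ell [341.1 267.1] [35.3 36.3] xyz [ 0.371 -0.117  0.072] diam 0.08415566538431925 | scene bbox (349, 183, 32, 28) proj top/bot in scene [365.332 192.78 ] [362.498 213.621]
avo ((216.55577087402344, 174.61253356933594), (22.872591018676758, 35.50076675415039), 50.308414459228516)
[0.593 0.191 0.03 ] yaw 131.87267408301196
avo scene (206, 209, 30, 33) (219.740234375, 225.39491271972656)
centre [ 0.64  -0.008] ang 23.62214117207986 L 0.25808350338295666 W 0.08103964579836297
centre [ 0.495 -0.266] ang 26.265221335655337 L 0.26442048002689944 W 0.12803177245195746
[ 11 153 165] [ 10 151 165] [ 24  57 173] [ 13 156 154]
```

View pics/c3.png

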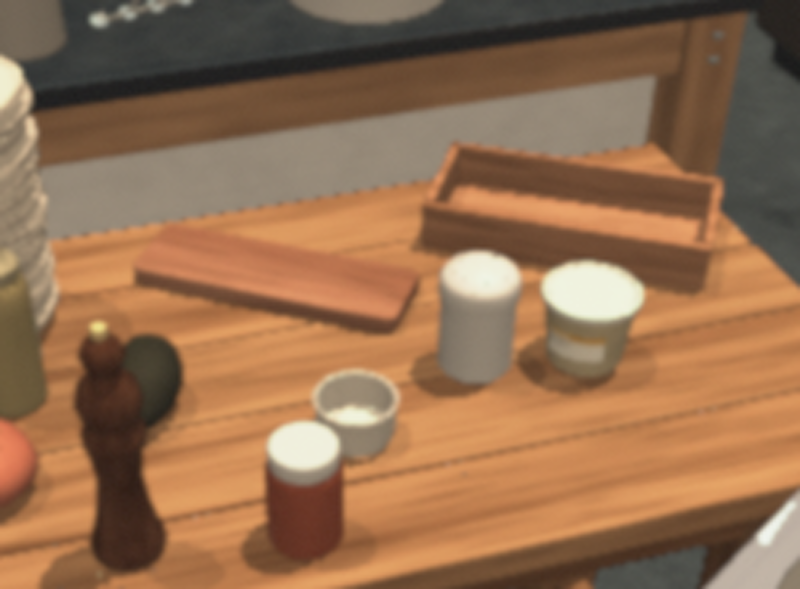

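View pics/c1.png

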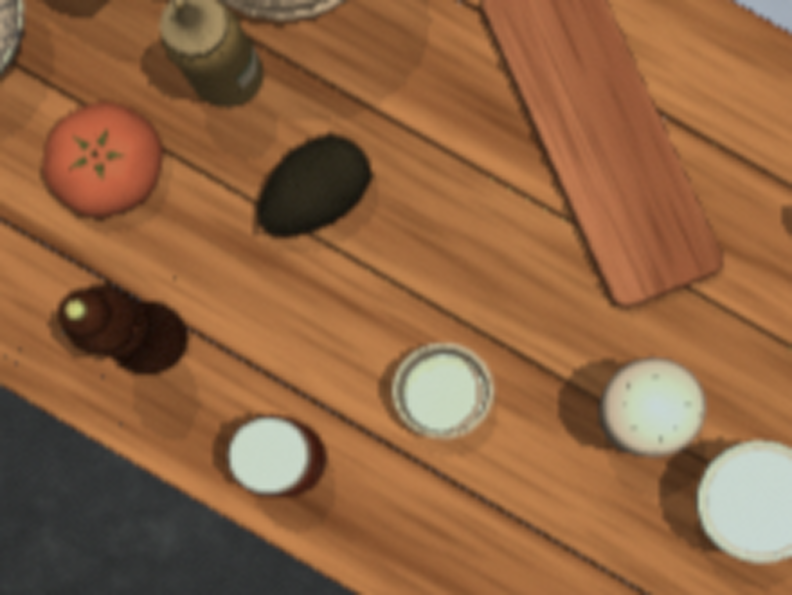

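The crops show all objects unobstructed except the avocado, which the mill partly hides in the scene view. In the top view the mill pin is at (151.1,210.9) and its foot near (171.7,218.5). In the scene view the pin is at (210.6,206.1) and the foot near (220,277).

```bash
python3 - <<'E'
from h import *
np.set_printoptions(precision=3,suppress=True)
T=cam('top');S=cam('scene')
print('pin',*tri(T,(151.1,210.9),S,(210.6,206.1)));print('foot',onz(T,(171.7,218.5),.005),onz(S,(220,276.5),.0))
print('ram rim',*tri(T,(252.4,234.5),S,(291.2,228)));print('jar',*tri(T,(204,253.5),S,(275,241)))
print('shk',*tri(T,(311.4,239.2),S,(330,187)))
f3=lambda x,y:(180+x/3.2,100+y/3.1); f2=lambda x,y:(x/3+249.7,y/3+89.7)
for a,b in [((312,270),(427,207)),((452,207),(457,145)),((596,495),(721,182)),((458,568),(701,250))]: print('box',*tri(T,f2(*a),S,f3(*b)))
for a,b in [((155,364),(396,318)),((243,333),(418,272)),((38,92),(135,268))]: print('board',*tri(T,f2(*a),S,f3(*b)))
E
```

```text
pin [0.479 0.306 0.211] 0.0006325266892357868
foot [0.483 0.303 0.005] [0.48  0.308 0.   ]
ram rim [0.445 0.097 0.039] 0.0004210660224431062
jar [0.395 0.205 0.099] 4.912236781745451e-05
shk [ 0.434 -0.043  0.099] 0.000923113512103336
box [ 0.584 -0.152  0.045] 0.005064645720817588
box [ 0.642 -0.268  0.042] 0.0034363729127211023
box [ 0.405 -0.384  0.043] 0.0036955203351078467
box [ 0.349 -0.267  0.046] 0.008549893712071046
board [ 0.508 -0.024  0.02 ] 0.0008240626637920569
board [ 0.539 -0.095  0.018] 0.006211796912782708
board [0.739 0.08  0.018] 0.0013007611127410696
```

Call:
drive_tool --increments '[{"linear": [0.025, 0.055, 0], "turn": 5, "grip": 1}, {"linear": [0.025, 0.055, 0], "turn": 6, "grip": 1}, {"linear": [0.025, 0.055, 0], "turn": 0, "grip": 1}, {"linear": [0.025, 0.055, 0], "turn": 0, "grip": 1}, {"linear": [0.025, 0.055, 0], "turn": 0, "grip": 1}]' --force 45

```text
time: 0.78
tool_pos: [0.2919, -0.3514, 0.2313]
eef_rot: [3.141, -0.0, 0.451]
force: [0.4, 0.2, 0.3]
grip_width: 1.0
finger_force: 0.0
```

Call:
drive_tool --increments '[{"linear": [0.03, 0.06, 0], "turn": 0, "grip": 1}, {"linear": [0.03, 0.06, 0], "turn": 0, "grip": 1}, {"linear": [0.03, 0.06, 0], "turn": 0, "grip": 1}, {"linear": [0.025, 0.06, 0], "turn": 0, "grip": 1}, {"linear": [0.025, 0.05, 0], "turn": 0, "grip": 1}]'

```text
time: 1.4
tool_pos: [0.4246, -0.0758, 0.2315]
eef_rot: [3.141, -0.0, 0.452]
force: [0.9, -1.0, -0.1]
grip_width: 0.996
finger_force: 0.0
```

```bash
python3 - <<'E'
from h import *
im,C=snap('wrist','w1.png')
for X in [(.434,-.043,.104),(.434,-.043,0),(.508,-.024,.02),(.539,-.095,.02),(.371,-.117,.072),(.57,-.15,.05)]: 
    p=proj(C,X);print(X,p.round(1)); cv2.circle(im,tuple(int(v) for v in p),3,(255,0,255),1)
cv2.imwrite('pics/w1m.png',im)
E
```

```text
(0.434, -0.043, 0.104) [246.8 169.4]
(0.434, -0.043, 0) [255.2 148.5]
(0.508, -0.024, 0.02) [268.7  70.2]
(0.539, -0.095, 0.02) [352.7  73.7]
(0.371, -0.117, 0.072) [294.8 257. ]
(0.57, -0.15, 0.05) [435.1  67.2]
```

View pics/w1m.png

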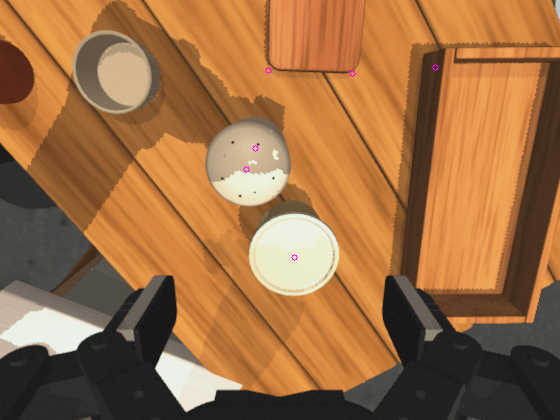

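The wrist view shows the shaker dome centred at (248,163), the tub at (294,254) and the ramekin at (115,72). The board's near end lies along row 70, and the box is on the right with its left wall near columns 405–443. The predictions fit to within a few pixels, so I take the shaker now.

Call:
drive_tool --increments '[{"linear": [0.01, 0.033, 0], "turn": 0, "grip": 1}, {"linear": [0, 0, -0.06], "turn": 0, "grip": 1}, {"linear": [0, 0, -0.06], "turn": 0, "grip": 1}, {"linear": [0, 0, -0.04], "turn": 0, "grip": 1}, {"linear": [0, 0, -0.02], "turn": 0, "grip": 1}]' --force 45

```text
time: 2.08
tool_pos: [0.4322, -0.0451, 0.049]
eef_rot: [-3.139, 0.004, 0.451]
force: [0.2, 0.8, 0.8]
grip_width: 0.999
finger_force: 0.0
```

Call:
drive_tool --increments '[{"linear": [0, 0, 0], "turn": 0, "grip": -1}, {"linear": [0, 0, 0], "turn": 0, "grip": -1}, {"linear": [0, 0, 0], "turn": 0, "grip": -1}, {"linear": [0, 0, 0], "turn": 0, "grip": -1}]'

```text
time: 2.58
tool_pos: [0.4347, -0.0452, 0.052]
eef_rot: [3.14, -0.001, 0.451]
force: [0.2, -0.4, -2.1]
grip_width: 0.768
finger_force: 50.2
```

```bash
python3 - <<'E'
from h import *
np.set_printoptions(precision=4,suppress=True)
T=cam('wrist',{'tool_pos':[0.4246,-0.0758,0.2315],'eef_rot':[3.141,0,0.452]})
c=np.array([.495,-.266]);a=np.radians(26.2);u=np.array([np.cos(a),np.sin(a)]);v=np.array([-u[1],u[0]])
for s,t in [(1,1),(1,-1),(-1,1),(-1,-1)]:
    print(s,t,'outer',proj(T,[*(c+s*.135*u+t*.065*v),.05]).round(),'inner',proj(T,[*(c+s*.126*u+t*.056*v),.05]).round(),'floor',proj(T,[*(c+s*.126*u+t*.056*v),.007]).round())
for d in (.082,0,-.082): print('slot',c+d*u)
cb=np.array([.64,-.008]);ab=np.radians(23.6);ub=np.array([np.cos(ab),np.sin(ab)]);print('far',cb+.065*ub,'near',cb-.065*ub)
a=cv2.resize(cv2.imread('pics/w1.png')[20:340,360:560],None,fx=2.5,fy=1.85);cv2.imwrite('pics/c4.png',a)
print(sensors.sense()['grip_width'],sensors.sense()['finger_force'])
E
```

```text
1 1 outer [445.  46.] inner [454.  58.] floor [433.  61.]
1 -1 outer [603.  45.] inner [589.  57.] floor [552.  61.]
-1 1 outer [410. 324.] inner [419. 317.] floor [406. 295.]
-1 -1 outer [533. 323.] inner [526. 316.] floor [502. 294.]
slot [ 0.5686 -0.2298]
slot [ 0.495 -0.266]
slot [ 0.4214 -0.3022]
far [0.6996 0.018 ] near [ 0.5804 -0.034 ]
0.7677771164237843 50.24533974006772
```

View pics/c4.png

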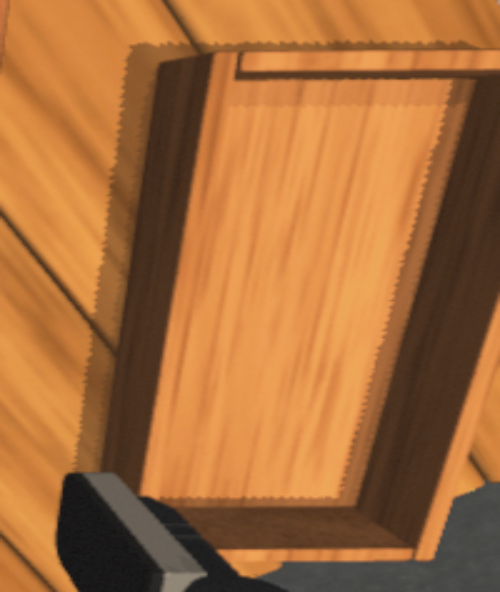

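The box's corners match the predictions to within 2–4 px (2–3 mm). The shaker is held, so I carry it to the slot nearest the board.

Call:
drive_tool --increments '[{"linear": [0, 0, 0.04], "turn": 0, "grip": -1}, {"linear": [0, 0, 0.045], "turn": 0, "grip": -1}, {"linear": [0.034, -0.046, 0], "turn": 0, "grip": -1}, {"linear": [0.034, -0.046, 0], "turn": 0, "grip": -1}, {"linear": [0.034, -0.046, 0], "turn": 0, "grip": -1}]'

```text
time: 3.2
tool_pos: [0.5373, -0.1846, 0.1371]
eef_rot: [3.14, -0.001, 0.451]
force: [0.7, 1.3, -0.7]
grip_width: 0.773
finger_force: 51.7
```

Call:
drive_tool --increments '[{"linear": [0.032, -0.047, 0], "turn": 0, "grip": -1}, {"linear": [0, 0, 0], "turn": 0, "grip": -1}, {"linear": [0, 0, 0], "turn": 0, "grip": -1}]'

```text
time: 3.58
tool_pos: [0.5677, -0.2293, 0.136]
eef_rot: [-3.14, 0.0, 0.451]
force: [1.0, 0.6, -2.0]
grip_width: 0.77
finger_force: 51.9
```

Call:
drive_tool --increments '[{"linear": [0, 0, -0.04], "turn": 0, "grip": -1}, {"linear": [0, 0, -0.027], "turn": 0, "grip": -1}, {"linear": [0, 0, -0.006], "turn": 0, "grip": -1}, {"linear": [0, 0, -0.003], "turn": 0, "grip": -1}, {"linear": [0, 0, 0], "turn": 0, "grip": -1}]'

```text
time: 4.2
tool_pos: [0.569, -0.2298, 0.0616]
eef_rot: [3.14, -0.001, 0.451]
force: [-0.2, -0.0, -2.2]
grip_width: 0.769
finger_force: 51.8
```

Call:
drive_tool --increments '[{"linear": [0, 0, -0.002], "turn": 0, "grip": -1}, {"linear": [0, 0, 0], "turn": 0, "grip": -1}]'

```text
time: 4.45
tool_pos: [0.5685, -0.2301, 0.0588]
eef_rot: [3.141, -0.0, 0.451]
force: [-0.2, 0.3, -2.2]
grip_width: 0.77
finger_force: 51.8
```

Call:
drive_tool --increments '[{"linear": [0, 0, -0.001], "turn": 0, "grip": -1}, {"linear": [0, 0, 0], "turn": 0, "grip": -1}]'

```text
time: 4.7
tool_pos: [0.5684, -0.2301, 0.0575]
eef_rot: [3.141, -0.0, 0.451]
force: [0.2, -0.1, -1.9]
grip_width: 0.769
finger_force: 51.9
```

Call:
drive_tool --increments '[{"linear": [0, 0, -0.002], "turn": 0, "grip": -1}, {"linear": [0, 0, 0], "turn": 0, "grip": -1}]'

```text
time: 4.95
tool_pos: [0.5687, -0.2299, 0.0573]
eef_rot: [3.141, 0.0, 0.451]
force: [-3.8, 2.4, 9.9]
grip_width: 0.771
finger_force: 53.0
```

Call:
drive_tool --increments '[{"linear": [0, 0, -0.002], "turn": 0, "grip": -1}, {"linear": [0, 0, 0], "turn": 0, "grip": -1}]'

```text
time: 5.2
tool_pos: [0.5689, -0.2298, 0.0573]
eef_rot: [3.14, 0.0, 0.451]
force: [-8.6, 3.4, 21.2]
grip_width: 0.768
finger_force: 54.1
```

Call:
drive_tool --increments '[{"linear": [0, 0, 0.003], "turn": 0, "grip": 1}, {"linear": [0, 0, 0], "turn": 0, "grip": 1}, {"linear": [0, 0, 0], "turn": 0, "grip": 1}, {"linear": [0, 0, 0.05], "turn": 0, "grip": 1}, {"linear": [0, 0, 0.06], "turn": 0, "grip": 1}]'

```text
time: 5.82
tool_pos: [0.567, -0.2297, 0.1657]
eef_rot: [-3.138, 0.003, 0.451]
force: [0.9, -1.2, 1.2]
grip_width: 0.999
finger_force: 0.0
```

Call:
drive_tool --increments '[{"linear": [-0.022, 0.0545, 0.03], "turn": 0, "grip": 1}, {"linear": [-0.022, 0.0545, 0], "turn": 0, "grip": 1}, {"linear": [-0.022, 0.0545, 0], "turn": 0, "grip": 1}, {"linear": [-0.022, 0.0545, 0], "turn": 0, "grip": 1}, {"linear": [-0.022, 0.0545, 0], "turn": 0, "grip": 1}]'

```text
time: 6.45
tool_pos: [0.4585, 0.0413, 0.1946]
eef_rot: [3.141, -0.0, 0.451]
force: [1.1, 0.8, -0.4]
grip_width: 0.998
finger_force: 0.0
```

Call:
drive_tool --increments '[{"linear": [-0.022, 0.0545, 0], "turn": 0, "grip": 1}, {"linear": [-0.022, 0.044, 0], "turn": 0, "grip": 1}, {"linear": [0, 0, 0], "turn": 0, "grip": 1}]'

```text
time: 6.82
tool_pos: [0.4136, 0.1418, 0.1949]
eef_rot: [-3.141, -0.0, 0.459]
force: [-0.1, -1.0, -0.5]
grip_width: 0.997
finger_force: 0.0
```

```bash
python3 - <<'E'
from h import *
im,C=snap('wrist','w2.png')
s=sensors.sense();print(s['tool_pos'],s['eef_rot'])
for X in [(.395,.205,.094),(.395,.205,0),(.445,.097,.041),(.481,.306,.217),(.481,.306,0),(.593,.191,.03)]: 
    p=proj(C,X);print(X,p.round(1)); cv2.circle(im,tuple(int(v) for v in p),3,(255,0,255),1)
cv2.imwrite('pics/w2m.png',im)
E
```

```text
[0.41473423 0.13942356 0.19473512] [3.14099748e+00 1.71244577e-05 4.55016139e-01]
(0.395, 0.205, 0.094) [187.9 193.5]
(0.395, 0.205, 0) [211.8 166.6]
(0.445, 0.097, 0.041) [344.3 179.8]
(0.481, 0.306, 0.217) [-150.6 -116.1]
(0.481, 0.306, 0) [141.2  24.4]
(0.593, 0.191, 0.03) [329.3 -58.9]
```

View pics/w2m.png

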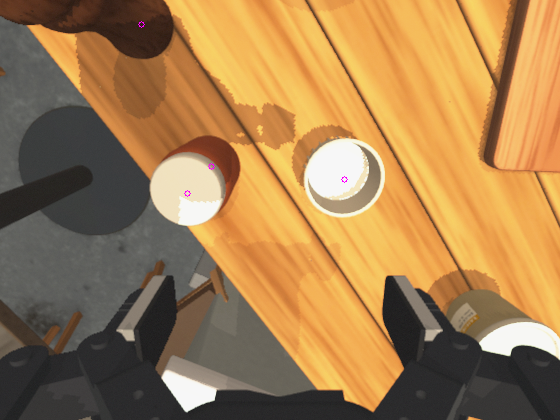

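The wrist view shows the jar cap at (188,188) and the ramekin rim at (344,178), both within 3 mm of the predictions. I take the jar.

Call:
drive_tool --increments '[{"linear": [-0.009, 0.033, 0], "turn": 0, "grip": 1}, {"linear": [-0.008, 0.033, 0], "turn": 0, "grip": 1}, {"linear": [0, 0, -0.055], "turn": 0, "grip": 1}, {"linear": [0, 0, -0.055], "turn": 0, "grip": 1}, {"linear": [0, 0, -0.038], "turn": 0, "grip": 1}]'

```text
time: 7.5
tool_pos: [0.3983, 0.202, 0.0442]
eef_rot: [3.141, 0.003, 0.448]
force: [1.1, -0.6, 0.7]
grip_width: 0.997
finger_force: 0.0
```

Call:
drive_tool --increments '[{"linear": [0, 0, 0], "turn": 0, "grip": 1}, {"linear": [0, 0, 0], "turn": 0, "grip": -1}, {"linear": [0, 0, 0], "turn": 0, "grip": -1}, {"linear": [0, 0, 0], "turn": 0, "grip": -1}, {"linear": [0, 0, 0], "turn": 0, "grip": -1}]'

```text
time: 8.12
tool_pos: [0.4002, 0.2052, 0.0489]
eef_rot: [3.141, -0.005, 0.451]
force: [-0.4, 0.5, 5.9]
grip_width: 0.664
finger_force: 48.1
```

Call:
drive_tool --increments '[{"linear": [0, 0, 0.05], "turn": 0, "grip": -1}, {"linear": [0, 0, 0.06], "turn": 0, "grip": -1}, {"linear": [0.012, -0.045, 0.01], "turn": 0, "grip": -1}, {"linear": [0.012, -0.055, 0], "turn": 0, "grip": -1}, {"linear": [0.012, -0.058, 0], "turn": 0, "grip": -1}]'

```text
time: 8.75
tool_pos: [0.435, 0.0444, 0.1681]
eef_rot: [3.139, -0.002, 0.452]
force: [1.6, -0.2, -1.7]
grip_width: 0.663
finger_force: 50.1
```

Call:
drive_tool --increments '[{"linear": [0.012, -0.058, 0], "turn": 0, "grip": -1}, {"linear": [0.012, -0.058, 0], "turn": 0, "grip": -1}, {"linear": [0.012, -0.058, 0], "turn": 0, "grip": -1}, {"linear": [0.012, -0.058, 0], "turn": 0, "grip": -1}, {"linear": [0.012, -0.05, 0], "turn": 0, "grip": -1}]'

```text
time: 9.38
tool_pos: [0.4942, -0.2388, 0.1677]
eef_rot: [3.14, -0.0, 0.449]
force: [1.6, 0.3, -1.8]
grip_width: 0.664
finger_force: 50.1
```

Call:
drive_tool --increments '[{"linear": [0.003, -0.03, 0], "turn": 0, "grip": -1}, {"linear": [0, 0, 0], "turn": 0, "grip": -1}, {"linear": [0, 0, 0], "turn": 0, "grip": -1}]'

```text
time: 9.75
tool_pos: [0.4973, -0.2649, 0.1671]
eef_rot: [-3.141, -0.0, 0.451]
force: [0.5, 0.7, -2.1]
grip_width: 0.662
finger_force: 50.0
```

Call:
drive_tool --increments '[{"linear": [0, 0, -0.055], "turn": 0, "grip": -1}, {"linear": [0, 0, -0.045], "turn": 0, "grip": -1}, {"linear": [0, 0, -0.009], "turn": 0, "grip": -1}, {"linear": [0, 0, 0], "turn": 0, "grip": -1}]'

```text
time: 10.25
tool_pos: [0.4981, -0.2647, 0.0587]
eef_rot: [3.141, -0.001, 0.453]
force: [0.5, -0.1, -1.2]
grip_width: 0.665
finger_force: 50.1
```

Call:
drive_tool --increments '[{"linear": [0, 0, -0.002], "turn": 0, "grip": -1}, {"linear": [0, 0, 0], "turn": 0, "grip": -1}]'

```text
time: 10.5
tool_pos: [0.4982, -0.2661, 0.0568]
eef_rot: [3.14, -0.001, 0.451]
force: [-0.1, -0.1, -1.9]
grip_width: 0.665
finger_force: 50.1
```

Call:
drive_tool --increments '[{"linear": [0, 0, -0.002], "turn": 0, "grip": -1}, {"linear": [0, 0, 0], "turn": 0, "grip": -1}]'

```text
time: 10.75
tool_pos: [0.4981, -0.2663, 0.0558]
eef_rot: [3.14, -0.0, 0.451]
force: [-3.7, 1.2, 9.2]
grip_width: 0.663
finger_force: 51.2
```

Call:
drive_tool --increments '[{"linear": [0, 0, 0.002], "turn": 0, "grip": 1}, {"linear": [0, 0, 0], "turn": 0, "grip": 1}, {"linear": [0, 0, 0], "turn": 0, "grip": 1}, {"linear": [0, 0, 0.06], "turn": 0, "grip": 1}, {"linear": [0, 0, 0.06], "turn": 0, "grip": 1}]'

```text
time: 11.38
tool_pos: [0.4969, -0.2656, 0.1764]
eef_rot: [-3.14, 0.001, 0.451]
force: [0.9, -0.8, 0.4]
grip_width: 1.001
finger_force: 0.0
```

Call:
drive_tool --increments '[{"linear": [-0.007, 0.055, 0.05], "turn": 0, "grip": 1}, {"linear": [-0.007, 0.055, 0.05], "turn": 0, "grip": 1}, {"linear": [-0.007, 0.055, 0], "turn": 0, "grip": 1}, {"linear": [-0.007, 0.055, 0], "turn": 0, "grip": 1}, {"linear": [-0.007, 0.055, 0], "turn": 0, "grip": 1}]'

```text
time: 12.0
tool_pos: [0.4643, -0.0071, 0.2596]
eef_rot: [3.141, -0.0, 0.451]
force: [0.7, 0.3, -0.7]
grip_width: 0.999
finger_force: 0.0
```

Call:
drive_tool --increments '[{"linear": [-0.007, 0.055, 0], "turn": 0, "grip": 1}, {"linear": [-0.007, 0.055, 0], "turn": 0, "grip": 1}, {"linear": [-0.007, 0.055, 0], "turn": 0, "grip": 1}, {"linear": [-0.007, 0.055, 0], "turn": 0, "grip": 1}, {"linear": [0, 0.045, 0], "turn": 0, "grip": 1}]'

```text
time: 12.62
tool_pos: [0.4358, 0.2584, 0.2597]
eef_rot: [3.141, -0.001, 0.453]
force: [0.7, 0.5, -0.3]
grip_width: 1.002
finger_force: 0.0
```

Call:
drive_tool --increments '[{"linear": [0, 0, 0], "turn": 0, "grip": 1}, {"linear": [0, 0, 0], "turn": 0, "grip": 1}]'

```text
time: 12.88
tool_pos: [0.4368, 0.2554, 0.2591]
eef_rot: [3.141, 0.001, 0.451]
force: [0.2, -0.4, -0.6]
grip_width: 1.003
finger_force: 0.0
```

```bash
python3 - <<'E'
from h import *
im,C=snap('wrist','w3.png')
s=sensors.sense();print(s['tool_pos'],s['eef_rot'])
for X in [(.481,.306,.217),(.481,.306,.155),(.481,.306,0)]: 
    p=proj(C,X);print(X,p.round(1)); cv2.circle(im,tuple(int(v) for v in p),3,(255,0,255),1)
cv2.imwrite('pics/w3m.png',im)
cv2.imwrite('pics/t3.png',optics.snapshot('top')[:,:,::-1])
E
```

```text
[0.43703011 0.25473179 0.25909869] [3.14052263e+00 9.28896935e-04 4.49001981e-01]
(0.481, 0.306, 0.217) [228.6 128.2]
(0.481, 0.306, 0.155) [240.9 118.8]
(0.481, 0.306, 0) [255.3 107.9]
```

View pics/w3m.png

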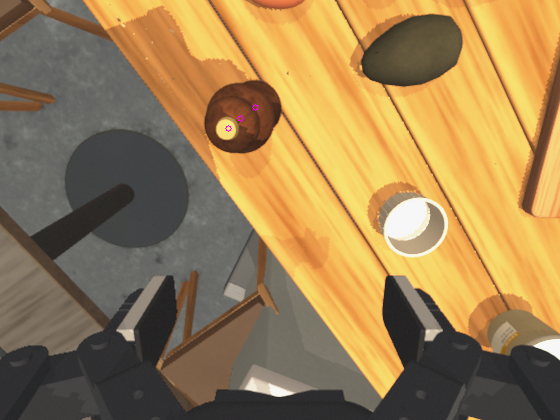

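The wrist view shows the mill pin at (228,128), exactly where predicted. The avocado is at (412,50) and the ramekin at (415,225).

Call:
drive_tool --increments '[{"linear": [0.022, 0.026, 0], "turn": 0, "grip": 1}, {"linear": [0.022, 0.025, 0], "turn": 0, "grip": 1}, {"linear": [0, 0, 0], "turn": 0, "grip": 1}, {"linear": [0, 0, -0.04], "turn": 0, "grip": 1}, {"linear": [0, 0, -0.04], "turn": 0, "grip": 1}]'

```text
time: 13.6
tool_pos: [0.4812, 0.3053, 0.1789]
eef_rot: [3.14, -0.001, 0.448]
force: [0.6, -0.5, 0.2]
grip_width: 0.999
finger_force: 0.0
```

Call:
drive_tool --increments '[{"linear": [0, 0, -0.02], "turn": 0, "grip": 1}, {"linear": [0, 0, -0.007], "turn": 0, "grip": 1}, {"linear": [0, 0, -0.002], "turn": 0, "grip": 1}, {"linear": [0, 0, 0], "turn": 0, "grip": 1}]'

```text
time: 14.1
tool_pos: [0.4813, 0.3077, 0.1516]
eef_rot: [-3.142, -0.002, 0.451]
force: [0.1, 0.7, 0.6]
grip_width: 1.0
finger_force: 0.0
```

Call:
drive_tool --increments '[{"linear": [0, 0, 0], "turn": 0, "grip": -1}, {"linear": [0, 0, 0], "turn": 0, "grip": -1}, {"linear": [0, 0, 0], "turn": 0, "grip": -1}, {"linear": [0, 0, 0], "turn": 0, "grip": -1}, {"linear": [0, 0, 0], "turn": 0, "grip": -1}]' --force 50

```text
time: 14.72
tool_pos: [0.4814, 0.3072, 0.1513]
eef_rot: [3.141, -0.001, 0.451]
force: [-0.5, -1.7, 5.0]
grip_width: 0.457
finger_force: 47.4
```

The width of 39 mm means the grip is near the shoulder of the head. I open and go 4 mm lower.

Call:
drive_tool --increments '[{"linear": [0, 0, 0], "turn": 0, "grip": 1}, {"linear": [0, 0, 0], "turn": 0, "grip": 1}, {"linear": [0, 0, -0.003], "turn": 0, "grip": 1}, {"linear": [0, 0, -0.002], "turn": 0, "grip": 1}, {"linear": [0, 0, 0], "turn": 0, "grip": 1}]'

```text
time: 15.35
tool_pos: [0.4805, 0.3071, 0.1451]
eef_rot: [3.142, 0.001, 0.451]
force: [-1.1, -0.5, -0.7]
grip_width: 0.999
finger_force: 0.0
```

Call:
drive_tool --increments '[{"linear": [0, 0, 0], "turn": 0, "grip": -1}, {"linear": [0, 0, 0], "turn": 0, "grip": -1}, {"linear": [0, 0, 0], "turn": 0, "grip": -1}, {"linear": [0, 0, 0], "turn": 0, "grip": -1}, {"linear": [0, 0, 0], "turn": 0, "grip": -1}]'

```text
time: 15.98
tool_pos: [0.4812, 0.3075, 0.1462]
eef_rot: [3.141, -0.001, 0.451]
force: [-0.1, -1.3, 6.2]
grip_width: 0.489
finger_force: 50.1
```

Call:
drive_tool --increments '[{"linear": [0, 0, 0.005], "turn": 0, "grip": -1}, {"linear": [0, 0, 0.01], "turn": 0, "grip": -1}, {"linear": [0, 0, 0.015], "turn": 0, "grip": -1}, {"linear": [0, 0, 0], "turn": 0, "grip": -1}]' --force 60

```text
time: 16.48
tool_pos: [0.4815, 0.3081, 0.1771]
eef_rot: [-3.141, -0.003, 0.451]
force: [-1.0, -0.1, -3.2]
grip_width: 0.479
finger_force: 61.1
```

Call:
drive_tool --increments '[{"linear": [0, 0, 0.03], "turn": 0, "grip": -1}, {"linear": [0, 0, 0.04], "turn": 0, "grip": -1}, {"linear": [-0.003, -0.025, 0.03], "turn": 0, "grip": -1}, {"linear": [-0.005, -0.045, 0], "turn": 0, "grip": -1}, {"linear": [-0.005, -0.05, 0], "turn": 0, "grip": -1}]'

```text
time: 17.1
tool_pos: [0.4673, 0.1867, 0.2757]
eef_rot: [3.141, -0.001, 0.453]
force: [0.9, -0.9, -4.6]
grip_width: 0.481
finger_force: 62.1
```

Call:
drive_tool --increments '[{"linear": [-0.005, -0.05, 0], "turn": 0, "grip": -1}, {"linear": [-0.005, -0.05, 0], "turn": 0, "grip": -1}, {"linear": [-0.005, -0.05, 0], "turn": 0, "grip": -1}, {"linear": [-0.005, -0.05, 0], "turn": 0, "grip": -1}, {"linear": [-0.005, -0.05, 0], "turn": 0, "grip": -1}]'

```text
time: 17.73
tool_pos: [0.4421, -0.0641, 0.2755]
eef_rot: [3.141, -0.0, 0.451]
force: [0.8, 0.0, -4.0]
grip_width: 0.478
finger_force: 62.0
```

Call:
drive_tool --increments '[{"linear": [-0.005, -0.05, 0], "turn": 0, "grip": -1}, {"linear": [-0.005, -0.05, 0], "turn": 0, "grip": -1}, {"linear": [-0.005, -0.05, 0], "turn": 0, "grip": -1}, {"linear": [-0.005, -0.05, 0], "turn": 0, "grip": -1}, {"linear": [-0.003, -0.03, 0], "turn": 0, "grip": -1}]'

```text
time: 18.35
tool_pos: [0.4185, -0.2955, 0.2751]
eef_rot: [3.141, 0.001, 0.448]
force: [-0.8, 0.7, -4.9]
grip_width: 0.48
finger_force: 62.1
```

Call:
drive_tool --increments '[{"linear": [0, -0.011, 0], "turn": 0, "grip": -1}, {"linear": [0, 0, 0], "turn": 0, "grip": -1}, {"linear": [0, 0, 0], "turn": 0, "grip": -1}]'

```text
time: 18.73
tool_pos: [0.4204, -0.3016, 0.2755]
eef_rot: [-3.141, -0.0, 0.454]
force: [-0.4, 0.4, -4.5]
grip_width: 0.483
finger_force: 62.0
```

```bash
python3 - <<'E'
from h import *
a,_=snap('top','t4.png'); b,_=snap('scene','s4.png')
A=cv2.resize(a[120:300,290:470],(400,400),interpolation=cv2.INTER_CUBIC);B=cv2.resize(b[80:280,260:460],(400,400),interpolation=cv2.INTER_CUBIC)
cv2.imwrite('pics/c5.png',np.hstack([A,B]))
E
```

```text
(no output)
```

View pics/c5.png

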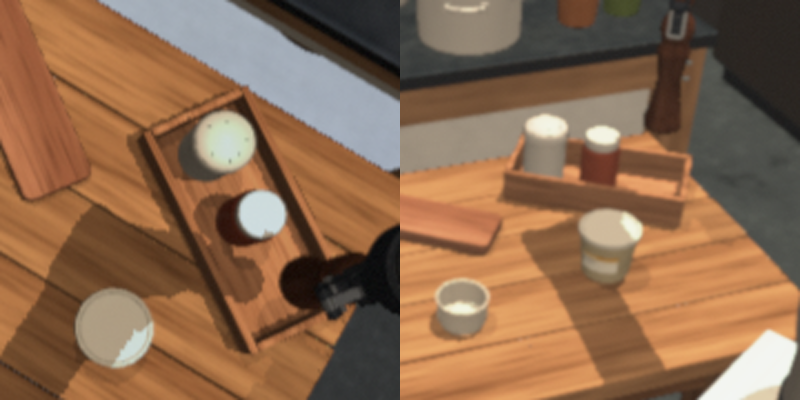

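The shaker and jar stand upright in the box, at crop positions (225,140) and (258,217). The mill hangs upright above the third slot, so I lower it.

Call:
drive_tool --increments '[{"linear": [0, 0, -0.04], "turn": 0, "grip": -1}, {"linear": [0, 0, -0.045], "turn": 0, "grip": -1}, {"linear": [0, 0, -0.025], "turn": 0, "grip": -1}, {"linear": [0, 0, -0.007], "turn": 0, "grip": -1}, {"linear": [0, 0, 0], "turn": 0, "grip": -1}]'

```text
time: 19.45
tool_pos: [0.4203, -0.3035, 0.1591]
eef_rot: [3.141, -0.001, 0.452]
force: [0.0, -0.2, -4.3]
grip_width: 0.487
finger_force: 62.1
```

Call:
drive_tool --increments '[{"linear": [0, 0, -0.003], "turn": 0, "grip": -1}, {"linear": [0, 0, 0], "turn": 0, "grip": -1}]'

```text
time: 19.7
tool_pos: [0.4202, -0.3041, 0.1563]
eef_rot: [3.14, -0.001, 0.451]
force: [-0.6, -0.1, -3.4]
grip_width: 0.487
finger_force: 62.1
```

Call:
drive_tool --increments '[{"linear": [0, 0, -0.002], "turn": 0, "grip": -1}, {"linear": [0, 0, 0], "turn": 0, "grip": -1}]'

```text
time: 19.95
tool_pos: [0.4197, -0.3038, 0.1535]
eef_rot: [3.141, 0.0, 0.451]
force: [-0.3, -0.5, -4.6]
grip_width: 0.481
finger_force: 62.1
```

Call:
drive_tool --increments '[{"linear": [0, 0, -0.002], "turn": 0, "grip": -1}, {"linear": [0, 0, 0], "turn": 0, "grip": -1}]'

```text
time: 20.2
tool_pos: [0.4207, -0.3043, 0.1532]
eef_rot: [3.14, -0.001, 0.451]
force: [-1.1, 0.8, 5.8]
grip_width: 0.48
finger_force: 63.4
```

Call:
drive_tool --increments '[{"linear": [0, 0, -0.001], "turn": 0, "grip": -1}, {"linear": [0, 0, 0], "turn": 0, "grip": -1}]'

```text
time: 20.45
tool_pos: [0.4209, -0.3045, 0.1531]
eef_rot: [3.139, -0.001, 0.45]
force: [-2.5, 1.0, 10.5]
grip_width: 0.478
finger_force: 64.1
```

Call:
drive_tool --increments '[{"linear": [0, 0, 0.002], "turn": 0, "grip": 1}, {"linear": [0, 0, 0], "turn": 0, "grip": 1}, {"linear": [0, 0, 0], "turn": 0, "grip": 1}, {"linear": [0, 0, 0.05], "turn": 0, "grip": 1}, {"linear": [0, 0, 0.06], "turn": 0, "grip": 1}]'

```text
time: 21.08
tool_pos: [0.4188, -0.3033, 0.2624]
eef_rot: [-3.139, 0.001, 0.451]
force: [0.8, -1.4, -0.6]
grip_width: 1.001
finger_force: 0.0
```

Call:
drive_tool --increments '[{"linear": [0.003, 0.055, 0], "turn": 0, "grip": 1}, {"linear": [0.003, 0.058, 0], "turn": 0, "grip": 1}, {"linear": [0.003, 0.058, -0.02], "turn": 0, "grip": 1}, {"linear": [0.003, 0.058, -0.03], "turn": 0, "grip": 1}, {"linear": [0.003, 0.058, -0.03], "turn": 0, "grip": 1}]'

```text
time: 21.7
tool_pos: [0.4345, -0.0203, 0.1846]
eef_rot: [3.14, -0.001, 0.45]
force: [0.7, -0.9, -0.6]
grip_width: 0.996
finger_force: 0.0
```

Call:
drive_tool --increments '[{"linear": [0.004, 0.058, -0.03], "turn": 0, "grip": 1}, {"linear": [0.004, 0.056, -0.03], "turn": 0, "grip": 1}, {"linear": [0, 0, 0], "turn": 0, "grip": 1}]'

```text
time: 22.08
tool_pos: [0.4403, 0.0933, 0.1254]
eef_rot: [-3.138, 0.002, 0.46]
force: [-0.2, -0.7, 0.4]
grip_width: 1.001
finger_force: 0.0
```

Call:
drive_tool --increments '[{"linear": [0.001, 0, 0], "turn": 0, "grip": 1}, {"linear": [0, 0, 0], "turn": 0, "grip": 1}]'

```text
time: 22.32
tool_pos: [0.4439, 0.0869, 0.1274]
eef_rot: [3.14, -0.001, 0.448]
force: [0.8, -0.4, -0.3]
grip_width: 1.004
finger_force: 0.0
```

```bash
python3 - <<'E'
from h import *
im,C=snap('wrist','w5.png'); s=sensors.sense();print(s['tool_pos'])
g=im[120:400,190:370]; h=cv2.cvtColor(im,cv2.COLOR_BGR2HSV)
m=((h[...,1]<90)&(h[...,2]>90)).astype(np.uint8); w=np.zeros_like(m); w[150:390,175:390]=1
c=max(cv2.findContours(m*w,0,1)[0],key=cv2.contourArea); e=cv2.fitEllipse(cv2.convexHull(c));print(e,onz(C,e[0],.041),proj(C,(.445,.097,.041)))
E
```

```text
[0.44383055 0.0869366  0.12747664]
((267.69854736328125, 203.05303955078125), (100.03116607666016, 100.66767120361328), 168.79327392578125) [0.44813993 0.09835928 0.041     ] [267.55014856 207.94072049]
```

Call:
drive_tool --increments '[{"linear": [0.003, 0.011, 0], "turn": 0, "grip": 1}, {"linear": [0, 0, -0.05], "turn": 0, "grip": 1}, {"linear": [0, 0, -0.045], "turn": 0, "grip": 1}, {"linear": [0, 0, -0.02], "turn": 0, "grip": 1}, {"linear": [0, 0, -0.005], "turn": 0, "grip": 1}]'

```text
time: 23.0
tool_pos: [0.4456, 0.0997, 0.0061]
eef_rot: [-3.141, 0.002, 0.451]
force: [-0.0, -0.1, 0.5]
grip_width: 0.998
finger_force: 0.0
```

Call:
drive_tool --increments '[{"linear": [0, 0, -0.002], "turn": 0, "grip": 1}, {"linear": [0, 0, 0], "turn": 0, "grip": 1}, {"linear": [0, 0, 0], "turn": 0, "grip": -1}, {"linear": [0, 0, 0], "turn": 0, "grip": -1}, {"linear": [0, 0, 0], "turn": 0, "grip": -1}]' --force 35

```text
time: 23.62
tool_pos: [0.4471, 0.0994, 0.0063]
eef_rot: [3.14, -0.001, 0.45]
force: [-2.3, -0.5, 8.7]
grip_width: 0.773
finger_force: 36.6
```

Call:
drive_tool --increments '[{"linear": [0, 0, 0], "turn": 0, "grip": -1}, {"linear": [0, 0, 0], "turn": 0, "grip": -1}]'

```text
time: 23.88
tool_pos: [0.447, 0.0994, 0.0063]
eef_rot: [3.14, -0.001, 0.45]
force: [-1.6, -0.5, 8.8]
grip_width: 0.774
finger_force: 36.6
```

Call:
drive_tool --increments '[{"linear": [0, 0, 0.03], "turn": 0, "grip": -1}, {"linear": [0, 0, 0.05], "turn": 0, "grip": -1}, {"linear": [0.04, -0.013, 0], "turn": 0, "grip": -1}, {"linear": [0.05, -0.016, 0], "turn": 0, "grip": -1}, {"linear": [0.05, -0.016, 0], "turn": 0, "grip": -1}]'

```text
time: 24.5
tool_pos: [0.5877, 0.0537, 0.0856]
eef_rot: [3.141, -0.001, 0.451]
force: [0.7, 0.6, -1.0]
grip_width: 0.769
finger_force: 39.5
```

Call:
drive_tool --increments '[{"linear": [0.05, -0.016, 0], "turn": 0, "grip": -1}, {"linear": [0.045, -0.014, 0], "turn": 0, "grip": -1}, {"linear": [0.018, -0.006, 0], "turn": 0, "grip": -1}, {"linear": [0, 0, 0], "turn": 0, "grip": -1}, {"linear": [0, 0, 0], "turn": 0, "grip": -1}]'

```text
time: 25.12
tool_pos: [0.6979, 0.0193, 0.0849]
eef_rot: [-3.141, 0.001, 0.452]
force: [0.2, 0.8, -0.9]
grip_width: 0.771
finger_force: 39.6
```

```bash
python3 - <<'E'
from h import *
im,C=snap('wrist','w6.png'); print(sensors.sense()['tool_pos'])
cb=np.array([.641,-.008]);a=np.radians(23.6);u=np.array([np.cos(a),np.sin(a)]);v=np.array([-u[1],u[0]])
P=[tuple(int(round(q)) for q in proj(C,[*(cb+s*.13*u+t*.0425*v),.02])) for s,t in [(1,1),(1,-1),(-1,-1),(-1,1)]]
print(P)
for i in range(4): cv2.line(im,P[i],P[(i+1)%4],(255,0,255),1)
cv2.imwrite('pics/w6m.png',im)
E
```

```text
[0.69784687 0.0194045  0.08501328]
[(213, 112), (366, 118), (328, 459), (219, 456)]
```

View pics/w6m.png

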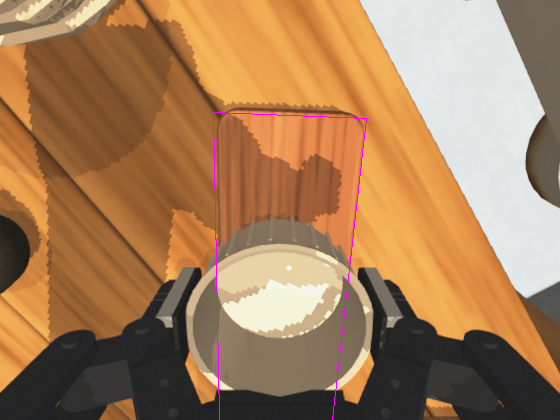

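The overlay lies on the board's edges within 2 mm, and the ramekin is held upright over the far half. I lower it.

Call:
drive_tool --increments '[{"linear": [0.001, 0, -0.035], "turn": 0, "grip": -1}, {"linear": [0, 0, -0.016], "turn": 0, "grip": -1}, {"linear": [0, 0, -0.004], "turn": 0, "grip": -1}, {"linear": [0, 0, 0], "turn": 0, "grip": -1}]'

```text
time: 25.68
tool_pos: [0.7003, 0.0188, 0.0305]
eef_rot: [3.141, -0.001, 0.451]
force: [-1.2, 0.2, -0.5]
grip_width: 0.773
finger_force: 39.6
```

Call:
drive_tool --increments '[{"linear": [0, 0, -0.002], "turn": 0, "grip": -1}, {"linear": [0, 0, 0], "turn": 0, "grip": -1}]'

```text
time: 25.92
tool_pos: [0.7006, 0.0186, 0.0287]
eef_rot: [3.141, -0.001, 0.451]
force: [-0.2, -0.6, -1.4]
grip_width: 0.772
finger_force: 39.6
```

Call:
drive_tool --increments '[{"linear": [0, 0, -0.002], "turn": 0, "grip": -1}, {"linear": [0, 0, 0], "turn": 0, "grip": -1}]'

```text
time: 26.18
tool_pos: [0.7004, 0.0184, 0.0265]
eef_rot: [3.141, -0.0, 0.451]
force: [-0.9, 0.2, 2.0]
grip_width: 0.774
finger_force: 39.7
```

Call:
drive_tool --increments '[{"linear": [0, 0, -0.001], "turn": 0, "grip": -1}, {"linear": [0, 0, 0.001], "turn": 0, "grip": 1}, {"linear": [0, 0, 0], "turn": 0, "grip": 1}, {"linear": [0, 0, 0], "turn": 0, "grip": 1}, {"linear": [0, 0, 0.05], "turn": 0, "grip": 1}]'

```text
time: 26.8
tool_pos: [0.6966, 0.0175, 0.0717]
eef_rot: [-3.138, 0.009, 0.451]
force: [1.6, 0.8, -0.4]
grip_width: 1.001
finger_force: 0.0
```

Call:
drive_tool --increments '[{"linear": [0, 0, 0.06], "turn": 0, "grip": 1}, {"linear": [-0.015, 0.02, 0.04], "turn": -10, "grip": 1}, {"linear": [-0.015, 0.02, 0], "turn": -10, "grip": 1}, {"linear": [-0.015, 0.02, 0], "turn": -10, "grip": 1}, {"linear": [-0.015, 0.02, 0], "turn": -10, "grip": 1}]'

```text
time: 27.42
tool_pos: [0.6396, 0.0992, 0.176]
eef_rot: [-3.142, -0.0, -0.253]
force: [0.6, 0.7, -0.2]
grip_width: 1.001
finger_force: 0.0
```

Call:
drive_tool --increments '[{"linear": [-0.02, 0.02, 0], "turn": -10, "grip": 1}, {"linear": [-0.02, 0.03, 0], "turn": -10, "grip": 1}, {"linear": [-0.025, 0.05, 0], "turn": -10, "grip": 1}, {"linear": [0, 0, 0], "turn": -4, "grip": 1}, {"linear": [0, 0, 0], "turn": 0, "grip": 1}]'

```text
time: 28.05
tool_pos: [0.5751, 0.1988, 0.1761]
eef_rot: [3.141, -0.002, -0.839]
force: [-0.9, -0.3, -0.5]
grip_width: 0.998
finger_force: 0.0
```

```bash
python3 - <<'E'
from h import *
im,C=snap('wrist','w7.png'); s=sensors.sense();print(s['tool_pos'],np.degrees(s['eef_rot'][2]))
h=cv2.cvtColor(im,cv2.COLOR_BGR2HSV); m=(h[...,2]<85).astype(np.uint8); p=proj(C,(.593,.191,.03)); print(p)
m[270:]=0
for c in cv2.findContours(m,0,1)[0]:
    if cv2.contourArea(c)>1500 and cv2.pointPolygonTest(c,tuple(map(float,p)),True)>-30:
        e=cv2.fitEllipse(c);a=np.radians(e[2]+90);d=40*np.array([np.cos(a),np.sin(a)]);p0=np.array(e[0])
        v=onz(C,p0+d,.03)-onz(C,p0-d,.03);print(e,onz(C,p0,.03),np.degrees(np.arctan2(v[1],v[0])))
cv2.circle(im,tuple(int(q) for q in p),3,(255,0,255),1)
cv2.imwrite('pics/w7m.png',im)
E
```

```text
[0.5753035  0.1983372  0.17601761] -48.09819894723516
[269.7819438  169.61319584]
((267.66729736328125, 166.16375732421875), (72.6388168334961, 106.27093505859375), 179.8328094482422) [0.59616198 0.1900138  0.03      ] -48.48428458172887
```

View pics/w7m.png

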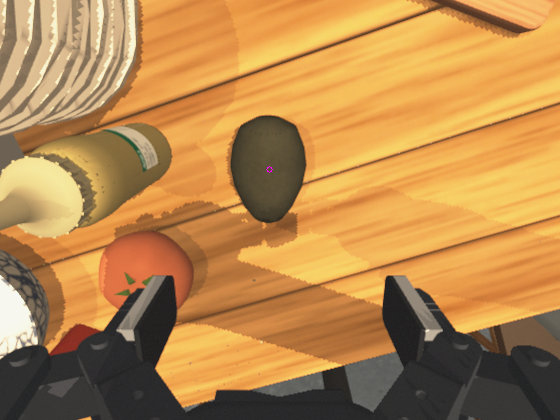

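The avocado is centred at (268,166) with its narrow end towards the robot. The bottle foot and the tomato are clear of the finger paths. I grasp it.

Call:
drive_tool --increments '[{"linear": [0.02, -0.008, 0], "turn": 0, "grip": 1}, {"linear": [0, 0, -0.06], "turn": 0, "grip": 1}, {"linear": [0, 0, -0.06], "turn": 0, "grip": 1}, {"linear": [0, 0, -0.035], "turn": 0, "grip": 1}, {"linear": [0, 0, -0.014], "turn": 0, "grip": 1}]'

```text
time: 28.72
tool_pos: [0.5939, 0.189, 0.0043]
eef_rot: [3.138, 0.002, -0.842]
force: [0.2, 0.2, 0.7]
grip_width: 1.0
finger_force: 0.0
```

Call:
drive_tool --increments '[{"linear": [0, 0, -0.003], "turn": 0, "grip": 1}, {"linear": [0, 0, 0], "turn": 0, "grip": -1}, {"linear": [0, 0, 0], "turn": 0, "grip": -1}, {"linear": [0, 0, 0], "turn": 0, "grip": -1}, {"linear": [0, 0, 0], "turn": 0, "grip": -1}]' --force 35

```text
time: 29.35
tool_pos: [0.5967, 0.1907, 0.006]
eef_rot: [-3.139, -0.002, -0.841]
force: [-0.8, -0.7, 6.7]
grip_width: 0.692
finger_force: 37.3
```

Call:
drive_tool --increments '[{"linear": [0, 0, 0], "turn": 0, "grip": -1}, {"linear": [0, 0, 0.02], "turn": 0, "grip": -1}, {"linear": [0, 0, 0.03], "turn": 0, "grip": -1}, {"linear": [0, 0, 0.04], "turn": 0, "grip": -1}, {"linear": [0, 0, 0], "turn": 0, "grip": -1}]'

```text
time: 29.98
tool_pos: [0.5979, 0.1919, 0.0986]
eef_rot: [-3.134, -0.003, -0.84]
force: [0.4, 0.7, -1.5]
grip_width: 0.694
finger_force: 38.5
```

Call:
drive_tool --increments '[{"linear": [-0.002, -0.025, 0], "turn": 8, "grip": -1}, {"linear": [-0.002, -0.028, 0], "turn": 9, "grip": -1}, {"linear": [-0.002, -0.028, 0], "turn": 9, "grip": -1}, {"linear": [-0.002, -0.028, 0], "turn": 9, "grip": -1}, {"linear": [-0.002, -0.028, 0], "turn": 9, "grip": -1}]'

```text
time: 30.6
tool_pos: [0.584, 0.0526, 0.0932]
eef_rot: [3.141, 0.002, -0.067]
force: [-0.2, 0.8, -2.5]
grip_width: 0.692
finger_force: 38.5
```

Call:
drive_tool --increments '[{"linear": [-0.002, -0.028, 0], "turn": 9, "grip": -1}, {"linear": [-0.002, -0.028, 0], "turn": 9, "grip": -1}, {"linear": [-0.002, -0.028, 0], "turn": 9, "grip": -1}, {"linear": [0, 0, 0], "turn": 0, "grip": -1}, {"linear": [0, 0, 0], "turn": 0, "grip": -1}]'

```text
time: 31.22
tool_pos: [0.5787, -0.0296, 0.0936]
eef_rot: [-3.14, 0.001, 0.398]
force: [0.4, 0.1, -2.3]
grip_width: 0.691
finger_force: 38.5
```

Call:
drive_tool --increments '[{"linear": [0.003, -0.004, -0.03], "turn": 1, "grip": -1}, {"linear": [0, 0, -0.025], "turn": 0, "grip": -1}, {"linear": [0, 0, -0.007], "turn": 0, "grip": -1}, {"linear": [0, 0, 0], "turn": 0, "grip": -1}]'

```text
time: 31.72
tool_pos: [0.5822, -0.0333, 0.032]
eef_rot: [-3.141, 0.0, 0.417]
force: [-0.6, -0.2, -2.6]
grip_width: 0.692
finger_force: 38.5
```

Call:
drive_tool --increments '[{"linear": [0, 0, -0.002], "turn": 0, "grip": -1}, {"linear": [0, 0, 0], "turn": 0, "grip": -1}]'

```text
time: 31.98
tool_pos: [0.5828, -0.0344, 0.0308]
eef_rot: [3.141, -0.001, 0.416]
force: [0.6, -0.1, -1.8]
grip_width: 0.694
finger_force: 38.5
```

Call:
drive_tool --increments '[{"linear": [0, 0, -0.002], "turn": 0, "grip": -1}, {"linear": [0, 0, 0], "turn": 0, "grip": -1}]'

```text
time: 32.22
tool_pos: [0.5822, -0.0346, 0.028]
eef_rot: [3.141, 0.0, 0.416]
force: [0.6, 0.7, -2.3]
grip_width: 0.689
finger_force: 38.5
```

Call:
drive_tool --increments '[{"linear": [0, 0, -0.002], "turn": 0, "grip": -1}, {"linear": [0, 0, 0], "turn": 0, "grip": -1}]'

```text
time: 32.48
tool_pos: [0.5825, -0.0345, 0.0262]
eef_rot: [3.141, -0.0, 0.416]
force: [-0.1, 0.1, 0.4]
grip_width: 0.693
finger_force: 38.6
```

Call:
drive_tool --increments '[{"linear": [0, 0, -0.001], "turn": 0, "grip": -1}, {"linear": [0, 0, 0], "turn": 0, "grip": -1}]'

```text
time: 32.72
tool_pos: [0.5828, -0.0343, 0.026]
eef_rot: [3.141, -0.001, 0.416]
force: [-0.5, 0.1, 4.9]
grip_width: 0.695
finger_force: 39.0
```

Call:
drive_tool --increments '[{"linear": [0, 0, 0], "turn": 0, "grip": 1}, {"linear": [0, 0, 0], "turn": 0, "grip": 1}, {"linear": [0, 0, 0], "turn": 0, "grip": 1}, {"linear": [0, 0, 0.05], "turn": 0, "grip": 1}, {"linear": [0, 0, 0.06], "turn": 0, "grip": 1}]'

```text
time: 33.35
tool_pos: [0.581, -0.0345, 0.1348]
eef_rot: [-3.14, 0.003, 0.416]
force: [1.2, -0.6, 0.4]
grip_width: 1.003
finger_force: 0.0
```

Call:
drive_tool --increments '[{"linear": [0, 0, 0.06], "turn": 0, "grip": 1}, {"linear": [-0.02, 0.05, 0.05], "turn": 0, "grip": 1}, {"linear": [-0.02, 0.06, 0], "turn": 0, "grip": 1}, {"linear": [-0.02, 0.06, 0], "turn": 0, "grip": 1}, {"linear": [-0.02, 0.05, 0], "turn": 0, "grip": 1}]'

```text
time: 33.98
tool_pos: [0.5046, 0.179, 0.2378]
eef_rot: [3.142, -0.001, 0.417]
force: [0.8, 0.2, -0.7]
grip_width: 0.999
finger_force: 0.0
```

Call:
drive_tool --increments '[{"linear": [0, 0.03, 0], "turn": 0, "grip": 1}, {"linear": [0, 0, 0], "turn": 0, "grip": 1}, {"linear": [0, 0, 0], "turn": 0, "grip": 1}]'

```text
time: 34.35
tool_pos: [0.5059, 0.2053, 0.2372]
eef_rot: [3.141, 0.001, 0.415]
force: [0.0, -0.8, 0.7]
grip_width: 0.998
finger_force: 0.0
```

```bash
python3 - <<'E'
from h import *
a,T=snap('top','t9.png'); b,S=snap('scene','s9.png')
def poly(im,C,c,ang,L,W,z,col):
    t=np.radians(ang);u=np.array([np.cos(t),np.sin(t)]);v=np.array([-u[1],u[0]]);c=np.array(c)
    P=[(proj(C,[*(c+s*L/2*u+q*W/2*v),z])*1).astype(int) for s,q in [(1,1),(1,-1),(-1,-1),(-1,1)]]
    cv2.polylines(im,[np.array(P)],True,col,1)
A=cv2.resize(a[85:300,240:460],(400,391),interpolation=cv2.INTER_CUBIC);B=cv2.resize(b[90:290,210:420],(400,391),interpolation=cv2.INTER_CUBIC)
cv2.imwrite('pics/c9.png',np.hstack([A,B]))
for n,X in [('shk',(.5686,-.2298,.111)),('jar',(.495,-.266,.101)),('pin',(.4208,-.3044,.224)),('ram',(.7,.018,.061)),('avo',(.5815,-.034,.05))]:
    p=proj(T,X);q=proj(S,X);print(n,((p-[240,85])*[400/220,391/215]).round(),((q-[210,90])*[400/210,391/200]).round()+[400,0])
E
```

```text
shk [277. 179.] [636.  98.]
jar [303. 237.] [687. 111.]
pin [366. 291.] [753.  43.]
ram [85. 85.] [467. 158.]
avo [122. 173.] [546. 180.]
```

View pics/c9.png

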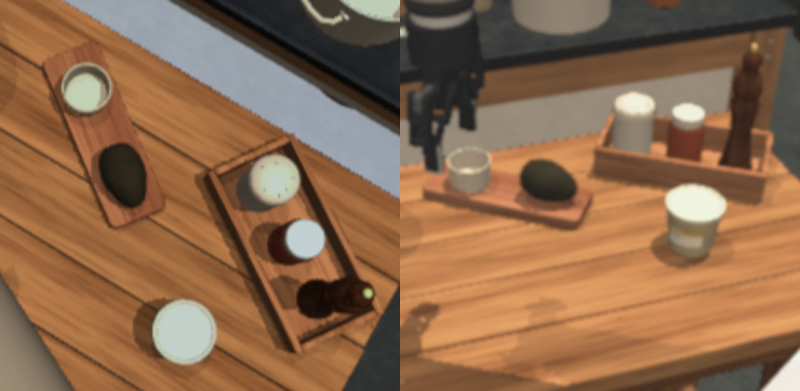

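The final views show the shaker, jar and mill upright in a row in the box, at (275,178), (304,239) and pin (368,293). The ramekin is on the far half of the board at (86,89) and the avocado on the near half at (123,175), all within a few pixels of the targets. The tub is where it was.

```bash
python3 -c "
from cell import workorder
print(workorder.close_job())"
```

```text
the job is handed in; nothing more can be done
None
```

The guacamole set is laid up as asked and handed in at about 34 s: the last pictures show all five items in place, and the tomato, bottle and tub were not touched.

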